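# Wedge a gearbox cover off evenly

## Task

Take the wooden-handled wedge out of its stand and work it down into the pry pockets at the two ends of the seam between the gearbox housing and its pressed-on cover, changing from one end to the other a little at a time so that neither end ever gets as much as 8 mm ahead of the other, until the cover stands evenly about 12 mm off the housing at both ends. Move the cover with the wedge only, not with the gripper, then put the wedge back in its stand and leave the tape roll and the tape measure where they are.

Things in the scene. Friction and masses are not known exactly. Their poses are not given: they have to be found in the camera images.
- housing: Grey gearbox housing on a dark bed plate, fixed to the bench. Origin on the bench under the middle of the seam. x: across the seam, from cover to housing; y: along the seam; z up. Housing block: x 0 to 60 mm, y -78 to 78 mm, top at z 80 mm; its flat upright mating face is the plane x = 0. The cover sits on the -x side (nearer the robot), 36 mm thick, same length and top height.
- face_left (a point): Point of the housing's mating face at the middle of the left pry pocket: top edge (z 80 mm), 66 mm from the middle toward +y. Axes as the housing's. The pocket is a cut-back of the cover, from 51 mm to its end at 78 mm along y, 7 mm wide in x while that end is fully home (wider by the gap as it opens), open at the top and the end, down to 10 mm above the bench; the cover's lip is rounded.
- face_right (a point): The same for the right pry pocket, the mirror image: 66 mm from the middle toward the housing's -y.
- cover_left (a point): Point of the cover's mating plane (the pocket wall lies 7 mm further to -x) opposite face_left. Coincides with face_left when the left end is fully home; its distance from there along the housing's -x is the left end's gap, 0 to 1.3 mm at the start. Each end comes off on its own along -x, up to 20 mm, when pushed with about 4 N at its pocket, turning about the other end; it stays where it is left.
- cover_right (a point): The same for the right end, opposite face_right; gap likewise 0 to 1.3 mm at the start.
- cover: The bare aluminium cover, 36 x 156 x 66 mm, with a boss and shaft stub on its front. Origin at bench height below cover_left; axes parallel to the housing's while it sits square. It yaws as one end gets ahead (132 mm between cover_left and cover_right).
- wedge: Loose steel wedge with dark wooden handle, 145 mm long, about 0.25 kg, point down. Origin: tip height, on the handle's centre line; z up. Blade 85 mm long, 18 mm wide in y; its back is flat, at x = +12 mm, parallel to z; its front (-x) slopes: 3 mm thick at the tip (x 9 to 12 mm), 1 mm more for every 4 mm up. Back goes to the housing's face, slope to the cover, axes parallel to the housing's.
- wedge_grip (a point): Centre of the wedge's handle, 115 mm above the tip; axes as the wedge's. Handle 26 mm in x, 46 mm in y, 60 mm high; grasp it from above across the 26 mm. Pushed straight down a pocket with its back near the housing's face, the wedge begins to push a fully home end some 16 mm down and opens it 1 mm per 4 mm more: some 64 mm deep for a 12 mm gap. It takes 5 to 20 N downward.
- stand: Fixed wooden stand with two upright cheeks (60 mm in x, 18 mm thick in y, tops at 100 mm). Origin on the bench below the slot's centre. The slot between them is 28 mm wide in y and 36 mm long in x; the blade hangs in it, the handle's underside rests on the cheek tops (handle centre 130 mm above the bench). At the start the wedge is centred in it, axes parallel to the stand's.
- stand_top (a point): Centre of the stand's slot, level with the cheek tops (100 mm above the bench). Axes as the stand's.
- duct_tape: Grey tape roll lying flat, 112 mm across, 48 mm high; bystander.
- tape_measure: Black tape measure, 44 x 90 x 69 mm; bystander.

How it is judged:
By the outcome, as a careful person would: the job done as asked, in the order asked, and still so for the second after the job is handed in, with the robot touching nothing.
It also fails if it takes over 64 s, if anything falls off the work surface, if the arm or the gripper's body presses on something with over 40 N, if the wrist force passes 120 N, or if a joint passes its speed limit or range.

## Robot

A 6-joint arm with a two-finger parallel gripper is mounted at the origin on a cart in front of the work surface, level with it; the furniture and walls round the work are solid. World frame = base frame: x ahead of the robot, y to its left, z up, the work surface at z = 0. Lengths are in mm, angles in degrees, forces in N, time in s.
With the tool pointing down it reaches from about 275 to 975 mm from the base axis. Payload 8.4 kg.
Tool frame: the origin (TCP) lies at the very end of the fingers, on their centre line; the grasp point (between the pads) lies 19 mm behind it; z points along the fingers, y is the line along which they close (so a half turn about z gives the same grasp; the last joint's range is limited). The gripper opens to 92 mm and grips with 3 to 60 N. Pads are 20 mm wide; open, the fingers measure 128 mm over their backs; the gripper's body (75 mm by 189 mm) begins 69 mm behind the grasp point.
Start: joints at [65.581, 20.225, 93.587, -0, 66.188, -0.138], TCP at [257.016, 569.711, 214.583] pointing down, gripper open.
Joint ranges: [-150.9, 150.9], [-52.94, 120.26], [3.33, 152.33], [-74.26, 254.26], [0, 154.13], [-172.89, 172.89]. Speed limits (degrees/s): [127.2, 127.2, 159.86, 180, 180, 180].

## Interface

Orientations are given as [roll, pitch, yaw] about the fixed x, y, z axes, in that order (R = Rz(yaw) Ry(pitch) Rx(roll)).
In Python, from rig import * gives the robot as it stands.
- The arm moves only by the tool play_rows, never from a script. Its argument "moves" is a list of rows, each a list of 2 entries, a list of its own where there are three numbers: the shift along the tool's x, y, z in cm, then the turn about the tool's z in degrees. A call has 1 to 5 rows; each row shifts and turns the commanded pose from where the row before left it, along the tool's axes as they then stand; what a row does not reach is not made up. A row lasts 1/10 s, in which the tool goes at most 50 mm and 8.59 degrees, less where a joint would pass 70% of its speed; a pose out of reach is approached as far as the arm can. A call with a gripper value outside its range is refused whole. "gripper" is the closure, from 0 (fully open) to 1 (shut), set as the call begins (left out, the last holds). The fingers move at their own pace and stop on an object; "force" is the grip in N (left out, the last holds). Time passes only in rows, so rows that do not move let the fingers close. It gives the time, the measured TCP pose, the force, the opening and the grip force at its end, in the units of the state.
- read_state(): the state, without advancing time (a new reading comes with each control period).
- capture(name): name is "scene" or "top"; returns the picture (420x560x3 uint8, blue, green, red); there is no depth.
- camera_params(name): a dict with "camera_matrix" (3x3 intrinsics, pixels), "distortion" ([k1, k2, p1, p2, k3] as OpenCV has them; the pictures are not rectified), "R" (3x3) and "t" (3): a world point X has camera coordinates R X + t. Camera axes: x right, y down, z forward; pixel columns grow to the right and rows downward; lengths in mm; the calibration is good to about 2 mm. A picture is of the moment at which its call begins. camera_params takes no time and is no camera call.
- sign_off(): hands the job in; it is judged then, once.
The state is a dict: "t": time; "q": joint angles; "joint_velocities": joint speeds; "effort": joint torques, N m; "position": TCP position; "tcp_rot": TCP orientation; "wrist_force": force on the tool from outside, world axes, zero at the start; "moment": the same for the moment, N m; "opening": opening from 0.0 (shut) to 1.0 (fully open); "gripper_force": force on a finger pad.
Only numpy, scipy, OpenCV 4.12 (cv2) and the standard library are available. Lean on these libraries where they do the work, as an engineer would, in place of code of your own. Each camera call takes 0.05 s, during which the arm holds its last target. There are 200 camera calls.

## Working session

There is one attempt and no reset: what is moved stays moved. The work goes in short steps, Python scripts to look and compute and a tool call to move; the robot and the scene stay as the last step left them, time stands still between calls to the robot, and variables do not carry over. Pictures are saved under pics/ and viewed, at most 11 in all, crops included, and the job is handed in when it is done.

Besides the shell and the picture viewer there is one more tool, called as a command line: name --argument value ..., lists and objects as JSON in quotes. play_rows: Moves the arm, as the interface text tells. Its arguments: {"type":"object","properties":{"moves":{"type":"array","items":{"type":"array"}},"gripper":{"type":"number"},"force":{"type":"number"}},"required":["moves"]}

```bash
mkdir -p pics
python3 - <<'E'
from rig import *
import cv2
for n in ("scene","top"):
    cv2.imwrite(f"pics/{n}0.png",capture(n)); p=camera_params(n); print(n,p)
print(read_state())
E
```

```text
scene {'camera_matrix': array([[513.0088805 ,   0.        , 262.31293796],
       [  0.        , 513.0088805 , 206.15186389],
       [  0.        ,   0.        ,   1.        ]]), 'distortion': array([-0.04215665,  0.        ,  0.        ,  0.        ,  0.        ]), 'R': array([[ 0.31803891, -0.94807634,  0.00158431],
       [-0.81990434, -0.27588099, -0.50164384],
       [ 0.47603374,  0.15824328, -0.8650728 ]]), 't': array([-270.08681517,  528.26768667, 1195.45234972])}
top {'camera_matrix': array([[425.41990252,   0.        , 277.29974266],
       [  0.        , 425.41990252, 209.39196479],
       [  0.        ,   0.        ,   1.        ]]), 'distortion': array([-0.01514014,  0.        ,  0.        ,  0.        ,  0.        ]), 'R': array([[-0.00924878, -0.99990162, -0.01054553],
       [-0.98446683,  0.01095408, -0.17522862],
       [ 0.1753269 ,  0.00876107, -0.98447129]]), 't': array([ -50.55922138,  622.15518171, 1105.73169475])}
{'t': 0.1, 'q': array([ 6.55831030e+01,  2.02600272e+01,  9.36235899e+01, -2.05319706e-05,
        6.61881655e+01, -1.37314973e-01]), 'joint_velocities': array([ 0.08998252, -0.0928445 , -0.09328109,  0.01691964,  0.02210449,
        0.01704133]), 'effort': array([-7.51286734e-04, -5.94901013e+01, -3.34933984e+01,  6.97999354e-02,
        1.83469435e-02,  2.54878290e-05]), 'position': array([256.81032386, 569.32011075, 213.93147007]), 'tcp_rot': array([-1.79928218e+02, -1.53259927e-04,  1.55720426e+02]), 'wrist_force': array([ 0.83441763, -0.72298645, -0.25318903]), 'moment': array([ 0.02543771, -0.04671906,  0.09028909]), 'gripper_force': 0.0, 'opening': 0.999166873860698}
```

View pics/scene0.png

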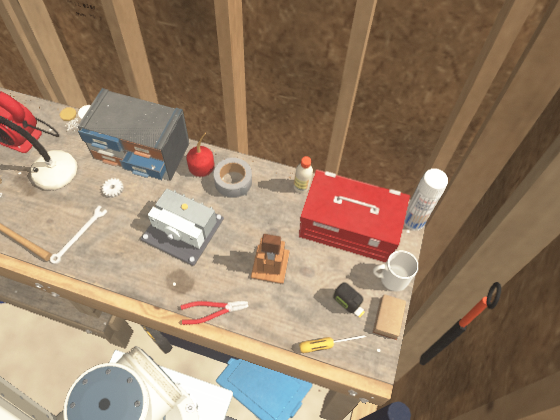

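View pics/top0.png

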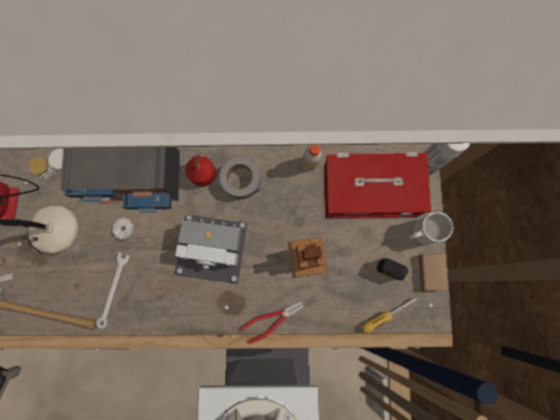

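Scene view: housing and cover at about (182,222), wedge in stand at (270,258). Top view: housing about (210,248), wedge/stand (309,256), tape roll (240,178), tape measure (393,269). I'll enlarge both objects.

Run:
```python
import cv2,numpy as np
t=cv2.imread("pics/top0.png");s=cv2.imread("pics/scene0.png")
f=lambda im,x,y,w,h,k:cv2.resize(im[y:y+h,x:x+w],(w*k,h*k),interpolation=cv2.INTER_CUBIC)
a=np.hstack([f(t,170,210,80,75,5),f(s,140,180,80,75,5)])
b=np.hstack([f(t,285,230,50,45,5),f(s,245,230,50,55,5)[:225]])
b=np.hstack([b,np.zeros((225,300,3),np.uint8)])
cv2.imwrite("pics/crop.png",np.vstack([a,b]))
```

```text
(no output)
```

View pics/crop.png

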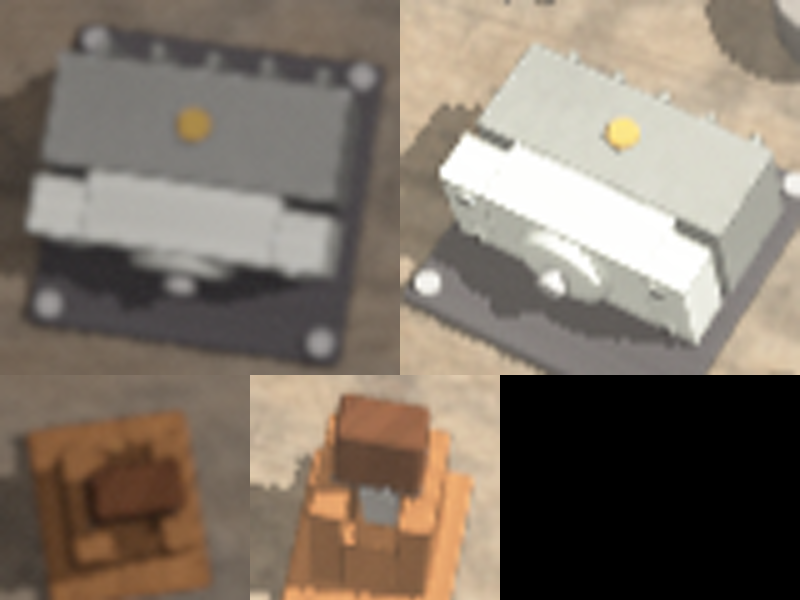

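Top crop: housing top corners at crop (60,52), (352,92), (340,200), (42,163). Pocket slots are dark near (60,170) and (310,205). The handle's top is at about (135,490). Casting rays next.

```bash
cat > h.py <<'E'
import numpy as np,cv2
from rig import *
def ray(n,uv,z):
    p=camera_params(n);uv=np.array(uv,float).reshape(-1,1,2)
    d=cv2.undistortPoints(uv,p["camera_matrix"],p["distortion"]).reshape(-1,2)
    R=p["R"];C=-R.T@p["t"];D=np.c_[d,np.ones(len(d))]@R
    return (C+D*((z-C[2])/D[:,2])[:,None])[:,:2]
def proj(n,X):
    p=camera_params(n)
    return cv2.projectPoints(np.array(X,float).reshape(-1,1,3),cv2.Rodrigues(p["R"])[0],p["t"],p["camera_matrix"],p["distortion"])[0].reshape(-1,2)
def prof(n,im,P,Q,nrm,z,rng,N=15):
    """mean grey profile across world line P-Q along nrm over offsets rng"""
    P,Q,nrm=map(np.array,(P,Q,nrm));out=[]
    for a in np.linspace(0,1,N):
        X=np.c_[(P+(Q-P)*a)+np.outer(rng,nrm),np.full(len(rng),z)]
        uv=proj(n,X).astype(np.float32)
        out.append(cv2.remap(im,uv[None,:,0],uv[None,:,1],cv2.INTER_CUBIC)[0])
    return np.array(out,float)
E
python3 - <<'E'
from h import *
c=lambda ox,oy,L:[(ox+(x+.5)/5-.5,oy+(y+.5)/5-.5) for x,y in L]
np.set_printoptions(precision=1,suppress=True)
T=ray("top",c(170,210,[(60,52),(352,92),(340,200),(42,163)]),80)
S=ray("scene",c(140,180,[(135,45),(375,150),(315,235),(80,122)]),80)
print(T,S)
for X in(T,S):
    print(np.linalg.norm(X[1]-X[0]),np.linalg.norm(X[2]-X[1]),np.degrees(np.arctan2(*(X[0]-X[1])[::-1])))
# handle: dark brown mask
for n,(x0,y0,x1,y1) in dict(top=(285,230,335,275),scene=(245,230,295,260)).items():
    im=cv2.imread(f"pics/{n}0.png")[y0:y1,x0:x1].astype(int)
    b,g,r=im[...,0],im[...,1],im[...,2]
    thr=(105 if n=="top" else 150)
    m=((r-b>25)&(r<thr)).astype(np.uint8)
    for row in m: print(''.join('.#'[v] for v in row)) if n=="top" else None
print("handle top",ray("top",c(285,230,[(88,104),(172,88),(184,125),(100,145)]),160))
print("handle scene",ray("scene",c(245,230,[(98,20),(182,30),(175,75),(88,62)]),160))
E
```

```text
[[591.2 198.1]
 [568.1  42.2]
 [511.   48.1]
 [532.  205.8]] [[589.4 196.4]
 [569.1  43.9]
 [509.7  55.5]
 [533.7 204.8]]
157.61075661654337 57.43157628391665 81.5687993498103
153.76622596694386 60.492120547115654 82.40555789209478
..................................................
..................................................
..................................................
..................................................
..................................................
..................................................
..................................................
..................................................
..................................................
..................................................
..................................................
..................................................
.....#............................................
.....#............................................
.....#...................#####....................
.....#...................######...................
.....#...............##########...................
.
[... 888 characters left out ...]
.###########................
........#######.........###########...............
........########........#######.#.................
.........#################.#......................
.........#############............................
.........##########...............................
.........#####....................................
.........##.......................................
.........#........................................
.........#........................................
.........#........................................
handle top [[ 500.8 -117.5]
 [ 508.2 -158.5]
 [ 490.2 -163.9]
 [ 480.9 -122.9]]
handle scene [[ 503.6 -120.6]
 [ 511.6 -162. ]
 [ 486.9 -166.2]
 [ 480.  -123.3]]
```

Run:
```python
from h import *
np.set_printoptions(precision=1,suppress=True,linewidth=200)
O=np.array([522,128.]);ya=np.radians(-8);ex=np.array([np.cos(ya),np.sin(ya)]);ey=np.array([-ex[1],ex[0]])
def edge(n,im,y0,y1,c,w,sgn,axis='x',z=80):
    r=np.arange(c-w,c+w+.01,.25);A,B=(ex,ey) if axis=='x' else (ey,ex)
    p=prof(n,im,O+B*y0,O+B*y1,A,z,r,12)
    g=np.gradient(cv2.GaussianBlur(p,(0,0),3,borderType=cv2.BORDER_REPLICATE),axis=1)*sgn
    return r[g.argmax(1)]
for n in("top","scene"):
    im=cv2.cvtColor(cv2.imread(f"pics/{n}0.png"),cv2.COLOR_BGR2GRAY)
    print(n)
    print(" far  ",edge(n,im,-60,60,60,6,-1 if n=="top" else -1))
    print(" seam ",edge(n,im,-45,45,0,6,-1))
    print(" pockL",edge(n,im,54,75,0,6,1)); print(" pockR",edge(n,im,-75,-54,0,6,1))
    print(" pwalL",edge(n,im,54,75,-8,5,-1)); print(" pwalR",edge(n,im,-75,-54,-8,5,-1))
    print(" endL ",edge(n,im,8,52,78,7,-1,'y')); print(" endR ",edge(n,im,8,52,-78,7,1 ,'y'))
    print(" covL ",edge(n,im,-30,-12,78,7,-1,'y')); print(" covR ",edge(n,im,-30,-12,-78,7,1 ,'y'))
    r=np.arange(-14,8.1,1)
    for y in(66,-66): print(r[0],prof(n,im,O+ey*(y-6),O+ey*(y+6),ex,80,r).mean(0).round())
```

```text
top
 far   [58.5 58.8 59.2 59.2 59.5 59.5 59.5 59.5 59.5 59.2 59.2 59.2]
 seam  [-2.8 -2.8 -2.5 -2.5 -2.2 -2.2 -2.  -2.  -1.8 -1.8 -1.8 -1.8]
 pockL [1.2 1.  0.5 0.2 0.  0.  0.  0.  0.  0.  0.  0. ]
 pockR [-1.8 -1.8 -2.  -2.  -2.  -1.8 -1.8 -1.5 -1.5 -1.2 -1.2 -1. ]
 pwalL [-7.5 -6.5 -6.2 -6.2 -6.2 -6.2 -6.2 -6.5 -6.5 -6.5 -6.5 -6.5]
 pwalR [-9.  -9.  -8.8 -8.5 -8.2 -8.2 -8.2 -8.2 -8.5 -8.5 -8.8 -8.8]
 endL  [79.8 79.8 79.5 79.5 79.2 79.2 79.2 79.  79.  79.  79.  79. ]
 endR  [-77.  -77.  -77.  -77.  -77.  -77.  -77.2 -77.2 -77.2 -77.2 -77.5 -77.5]
 covL  [81.2 81.2 81.2 81.  81.  81.  81.  81.  81.2 81.2 81.5 81.5]
 covR  [-77.5 -77.2 -77.2 -77.  -77.  -76.8 -76.8 -76.8 -76.8 -78.  -78.  -78. ]
-14.0 [182. 182. 181. 179. 174. 163. 148. 128. 103.  82.  66.  61.  66.  78.  92. 105. 116. 121. 124. 126. 126. 126. 126.]
-14.0 [182. 177. 172. 161. 143. 123. 100.  78.  63.  56.  60.  71.  85.  99. 111. 120. 124. 127. 129. 128. 128. 127. 127.]
scene
 far   [57.8 57.8 57.5 57.2 57.2 57.  57.2 57.2 57.2 57.2 57.2 57.5]
 seam  [-3.  -3.  -3.  -2.8 -2.8 -2.5 -2.5 -2.2 -2.  -2.  -2.  -1.8]
 pockL [-1. -1. -1. -1. -1. -1. -1. -1. -1. -1. -1. -1.]
 pockR [-2.5 -2.5 -2.2 -2.2 -2.2 -2.  -2.  -2.  -2.  -2.  -2.  -2. ]
 pwalL [-8.2 -8.2 -8.2 -8.2 -8.2 -8.2 -8.  -8.  -8.  -8.  -7.8 -7.8]
 pwalR [-10.5 -10.5 -10.5 -10.2 -10.2 -10.2 -10.  -10.  -10.   -9.8  -9.8  -9.8]
 endL  [79.2 79.2 79.2 79.2 79.2 79.  79.  79.  78.8 78.8 78.5 78.5]
 endR  [-76.2 -76.2 -76.2 -76.2 -76.2 -76.2 -76.2 -76.2 -76.2 -76.2 -76.2 -76.2]
 covL  [81.5 81.2 81.2 81.2 81.2 81.2 81.5 81.5 81.5 81.5 81.5 81.5]
 covR  [-76.2 -76.2 -76.5 -84.  -83.8 -83.5 -83.2 -76.8 -77.  -77.  -77.  -76.8]
-14.0 [255. 255. 254. 251. 238. 213. 179. 147. 126. 115. 114. 121. 138. 163. 188. 205. 214. 217. 217. 216. 215. 214. 214.]
-14.0 [254. 250. 236. 211. 178. 146. 126. 119. 118. 120. 127. 143. 167. 191. 206. 214. 218. 219. 218. 217. 217. 216. 216.]
```

play_rows --moves '[[[0, 0, -0.8], 8], [[0, 0, -0.8], 8], [[0, 0, -0.8], 8], [[0, 0, -0.8], 8], [[0, 0, -0.8], 8]]' --gripper 0

```text
t: 0.6
position: [256.9, 569.4, 254.5]
tcp_rot: [-180.0, 0.0, 115.4]
wrist_force: [-0.2, -0.6, -0.6]
opening: 0.999
gripper_force: 0.0
```

play_rows --moves '[[[0, 0, 0], 8], [[0, 0, 0], 7.7], [[-4.5, 0.7, 0], 0], [[-4.5, 0.7, 0], 0], [[-4.5, 0.7, 0], 0]]'

```text
t: 1.1
position: [301.1, 438.8, 254.0]
tcp_rot: [-180.0, 0.0, 100.1]
wrist_force: [0.1, -0.4, -1.1]
opening: 0.999
gripper_force: 0.0
```

play_rows --moves '[[[-4.5, 0.7, 0], 0], [[-4.5, 0.7, 0], 0], [[-4.5, 0.7, 0], 0], [[-4.5, 0.7, 0], 0], [[-4.5, 0.7, 0], 0]]'

```text
t: 1.6
position: [374.8, 223.2, 254.5]
tcp_rot: [180.0, 0.0, 100.0]
wrist_force: [0.8, 0.2, 0.7]
opening: 1.001
gripper_force: 0.0
```

play_rows --moves '[[[-4.5, 0.7, 0], 0], [[-4.5, 0.7, 0], 0], [[-4.5, 0.7, 0], 0], [[-4.5, 0.7, 0], 0], [[-4.5, 0.7, 0], 0]]'

```text
t: 2.1
position: [448.4, 7.5, 254.5]
tcp_rot: [180.0, -0.0, 100.0]
wrist_force: [0.3, 0.2, 0.7]
opening: 1.002
gripper_force: 0.0
```

play_rows --moves '[[[-3.88, 0.51, 0], -0.6], [[-3.88, 0.51, 0], 0], [[-3.88, 0.51, 0], 0], [[-3.88, 0.51, 0], 0], [[0, 0, 3], 0]]'

```text
t: 2.6
position: [500.2, -143.9, 227.1]
tcp_rot: [179.6, 0.2, 100.5]
wrist_force: [1.9, 0.7, -0.4]
opening: 1.0
gripper_force: 0.0
```

Run:
```python
from h import *
for n,(x0,y0,x1,y1) in dict(top=(275,200,345,290),scene=(225,190,310,290)).items():
    im=capture(n)[y0:y1,x0:x1]; k=400/im.shape[1]
    cv2.imwrite(f"pics/g_{n}.png",cv2.resize(im,None,fx=k,fy=k,interpolation=cv2.INTER_CUBIC)[:520])
a,b=[cv2.imread(f"pics/g_{n}.png") for n in("top","scene")]
h=min(len(a),len(b));cv2.imwrite("pics/g.png",np.hstack([a[:h],b[:h]]))
```

```text
(no output)
```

View pics/g.png

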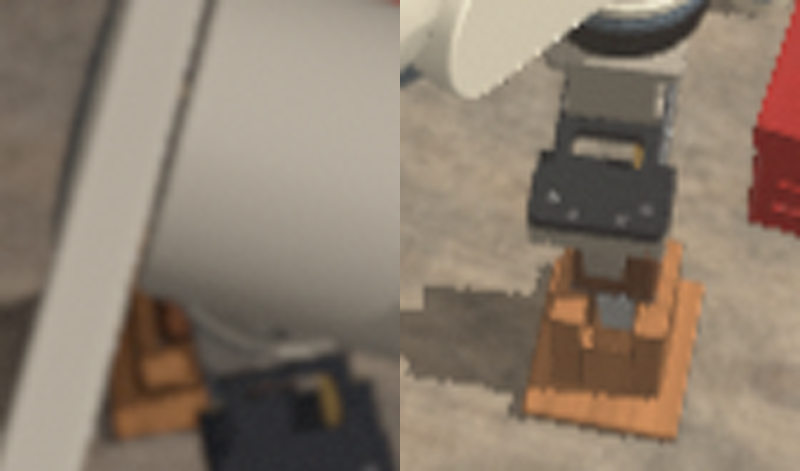

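The scene view shows the gripper above the handle, with a finger in front of it at about (605,262). The top view is mostly blocked by the arm. Going down in steps.

play_rows --moves '[[[0, 0, 2], 0], [[0, 0, 0], 0]]'

```text
t: 2.9
position: [495.1, -138.5, 203.3]
tcp_rot: [-179.8, -0.1, 100.6]
wrist_force: [-0.6, 0.8, -0.2]
opening: 0.995
gripper_force: 0.0
```

play_rows --moves '[[[-0.2, 0, 3], 0], [[0, 0, 3], 0], [[0, 0, 2.4], 0], [[0, 0, 0.8], 0], [[0, 0, 0], 0]]'

```text
t: 3.4
position: [496.7, -140.9, 112.7]
tcp_rot: [-179.9, -0.0, 100.7]
wrist_force: [0.5, -1.0, 0.0]
opening: 1.0
gripper_force: 0.0
```

play_rows --moves '[[[0, 0, 0], 0], [[0, 0, 0], 0], [[0, 0, 0], 0], [[0, 0, 0], 0], [[0, 0, 0], 0]]' --gripper 1 --force 15

```text
t: 3.9
position: [497.1, -141.5, 112.9]
tcp_rot: [180.0, 0.0, 100.6]
wrist_force: [0.5, -0.4, -0.2]
opening: 0.593
gripper_force: 0.0
```

play_rows --moves '[[[0, 0, 0], 0], [[0, 0, 0], 0], [[0, 0, 0], 0], [[0, 0, 0], 0]]' --force 60

```text
t: 4.3
position: [496.8, -141.4, 112.5]
tcp_rot: [-180.0, -0.0, 100.6]
wrist_force: [-0.7, -0.4, 0.0]
opening: 0.286
gripper_force: 59.0
```

play_rows --moves '[[[0, 0, -1.5], 0], [[0, 0, -3.5], 0], [[0, 0, -4], 0], [[0, 0, -3], 0], [[0, 0, 0], 6.4]]'

```text
t: 4.8
position: [499.2, -142.0, 236.7]
tcp_rot: [179.6, 0.1, 94.2]
wrist_force: [0.3, -0.5, -2.5]
opening: 0.28
gripper_force: 59.0
```

play_rows --moves '[[[0, 0, 0], 6.4], [[0, 0, 0], 6.4], [[2, -0.3, 0], 0], [[4.2, -0.63, 0], 0], [[4.2, -0.63, 0], 0]]'

```text
t: 5.3
position: [496.6, -35.5, 232.2]
tcp_rot: [-180.0, -0.0, 81.3]
wrist_force: [0.7, 0.6, -2.7]
opening: 0.279
gripper_force: 59.0
```

play_rows --moves '[[[4.2, -0.63, 0], 0], [[4, -0.6, 0], 0], [[1.9, -0.27, 0], 0], [[0, 0, 0], 0], [[0, 0, 0], 0]]'

```text
t: 5.8
position: [497.0, 65.9, 232.2]
tcp_rot: [-180.0, 0.0, 81.5]
wrist_force: [-0.2, -0.1, -1.9]
opening: 0.283
gripper_force: 59.0
```

play_rows --moves '[[[0, 0, 2], 0], [[0, 0, 2], 0], [[0, 0, 0.5], 0], [[0, 0, 0], 0]]'

```text
t: 6.2
position: [496.8, 64.8, 187.0]
tcp_rot: [-179.9, 0.0, 81.4]
wrist_force: [-0.0, -0.2, -3.7]
opening: 0.285
gripper_force: 59.0
```

Run:
```python
from h import *
s=capture("scene");t=capture("top");cv2.imwrite("pics/s1.png",s)
f=lambda im,x,y,w,h,k:cv2.resize(im[y:y+h,x:x+w],(w*k,h*k),interpolation=cv2.INTER_CUBIC)
cv2.imwrite("pics/p1.png",np.hstack([f(s,180,195,50,60,8),f(t,200,210,50,60,8)]))
```

```text
(no output)
```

View pics/p1.png

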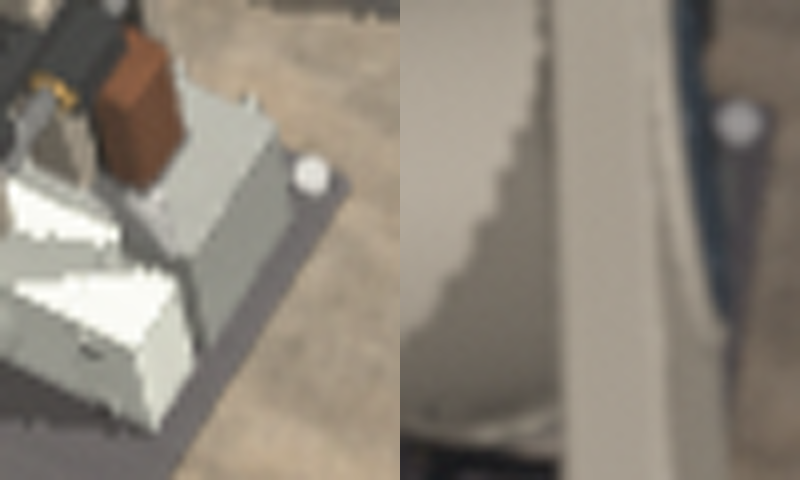

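The scene crop shows the blade's lower end at about (150,205), next to the dark pocket near the housing edge. I'll descend and feel for contact.

play_rows --moves '[[[0, 0, 0.6], 0], [[0, 0, 0.4], 0], [[0, 0, 0.3], 0], [[0, 0, 0], 0]]'

```text
t: 6.7
position: [497.1, 65.9, 174.2]
tcp_rot: [-180.0, 0.0, 81.4]
wrist_force: [-0.7, -0.4, -2.5]
opening: 0.281
gripper_force: 59.0
```

play_rows --moves '[[[0, 0, 0.3], 0], [[0, 0, 0.3], 0], [[0, 0, 0], 0]]'

```text
t: 7.0
position: [497.1, 65.9, 168.2]
tcp_rot: [-180.0, 0.0, 81.4]
wrist_force: [-0.3, -0.3, -3.5]
opening: 0.284
gripper_force: 59.0
```

play_rows --moves '[[[0, 0.1, 0], 0], [[0, 0, 0], 0]]'

```text
t: 7.2
position: [498.6, 65.7, 168.7]
tcp_rot: [180.0, -0.0, 81.4]
wrist_force: [-0.7, 0.2, -2.8]
opening: 0.284
gripper_force: 59.0
```

play_rows --moves '[[[0, 0.05, 0], 0], [[0, 0, 0], 0]]'

```text
t: 7.4
position: [499.0, 65.6, 168.7]
tcp_rot: [180.0, -0.0, 81.4]
wrist_force: [0.3, -0.4, -2.7]
opening: 0.282
gripper_force: 59.0
```

play_rows --moves '[[[0, 0.05, 0], 0], [[0, 0, 0], 0]]'

```text
t: 7.6
position: [499.4, 65.6, 168.6]
tcp_rot: [180.0, -0.0, 81.4]
wrist_force: [0.2, 0.1, -2.2]
opening: 0.282
gripper_force: 59.0
```

play_rows --moves '[[[0, 0.05, 0], 0], [[0, 0, 0], 0]]'

```text
t: 7.8
position: [499.8, 65.5, 168.6]
tcp_rot: [-180.0, 0.0, 81.4]
wrist_force: [-1.2, -0.1, -3.0]
opening: 0.282
gripper_force: 59.0
```

play_rows --moves '[[[0, 0.05, 0], 0], [[0, 0, 0], 0]]'

```text
t: 8.0
position: [500.0, 65.4, 168.5]
tcp_rot: [-180.0, 0.0, 81.4]
wrist_force: [-0.3, 0.3, -2.3]
opening: 0.283
gripper_force: 59.0
```

play_rows --moves '[[[0, 0.05, 0], 0], [[0, 0, 0], 0]]'

```text
t: 8.2
position: [500.2, 65.3, 168.5]
tcp_rot: [-179.9, 0.0, 81.4]
wrist_force: [-3.2, 0.9, 0.3]
opening: 0.282
gripper_force: 59.0
```

play_rows --moves '[[[0, -0.05, 0.4], 0], [[0, 0, 0.4], 0], [[0, 0, 0.4], 0], [[0, 0, 0], 0]]'

```text
t: 8.6
position: [500.0, 65.4, 155.7]
tcp_rot: [-180.0, 0.0, 81.4]
wrist_force: [-2.4, 0.8, -3.5]
opening: 0.282
gripper_force: 59.0
```

play_rows --moves '[[[0, 0, 0.4], 0], [[0, 0, 0.3], 0], [[0, 0, 0], 0]]'

```text
t: 8.9
position: [500.1, 65.4, 149.5]
tcp_rot: [-180.0, 0.0, 81.4]
wrist_force: [-4.1, 0.7, 0.2]
opening: 0.278
gripper_force: 59.0
```

play_rows --moves '[[[0, 0, -1.5], 0], [[0, 0, -2.8], 0], [[1, -0.12, 0], 0], [[3.2, 0, 0], 0], [[3.8, 0, 0], 0]]'

```text
t: 9.4
position: [511.7, 145.4, 192.0]
tcp_rot: [179.9, -0.0, 81.3]
wrist_force: [0.0, 0.2, -1.9]
opening: 0.284
gripper_force: 59.0
```

play_rows --moves '[[[3.5, 0, 0], 0], [[1.7, 0, 0], 0], [[0, 0, 0], 0], [[0, 0, 0], 0]]'

```text
t: 9.8
position: [518.5, 195.8, 191.8]
tcp_rot: [-180.0, 0.1, 81.5]
wrist_force: [0.4, -0.3, -3.0]
opening: 0.283
gripper_force: 59.0
```

Run:
```python
from h import *
s=capture("scene");t=capture("top");cv2.imwrite("pics/s2.png",s);cv2.imwrite("pics/t2.png",t)
f=lambda im,x,y,w,h,k:cv2.resize(im[y:y+h,x:x+w],(w*k,h*k),interpolation=cv2.INTER_CUBIC)
cv2.imwrite("pics/p2.png",np.hstack([f(s,140,180,80,75,5),f(t,170,210,80,75,5)]))
```

```text
(no output)
```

View pics/p2.png

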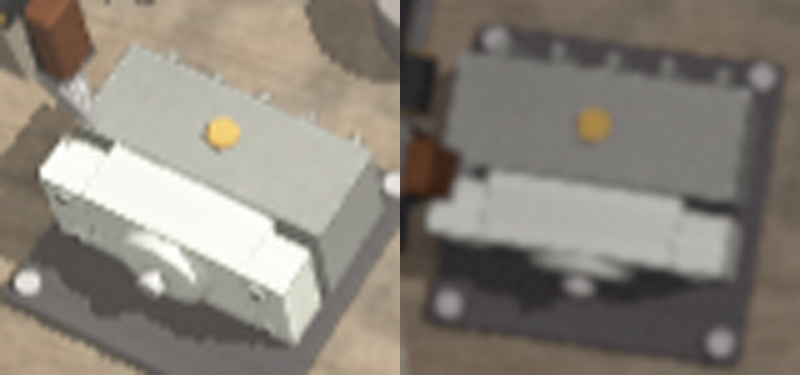

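The right gap has opened slightly, with a thin dark line at scene crop (270,222). The blade stands at the left end, about (75,95). Measuring the gap change.

```bash
cat >> h.py <<'E'
O=np.array([520.9,129.4]);ya=np.radians(-8.6);ex=np.array([np.cos(ya),np.sin(ya)]);ey=np.array([-ex[1],ex[0]])
def walls(s,n):
    im=cv2.cvtColor(s,cv2.COLOR_BGR2GRAY);o=[]
    for y in(66,-66):
        r=np.arange(-26,1,.25);p=prof(n,im,O+ey*(y-7),O+ey*(y+7),ex,80,r,12)
        g=-np.gradient(cv2.GaussianBlur(p,(0,0),3,borderType=cv2.BORDER_REPLICATE),axis=1)
        o.append(np.median(r[g.argmax(1)]))
    return o
E
python3 - <<'E'
from h import *
for n in("scene","top"):
    for k in (0,2): print(n,k,"wall L,R",walls(cv2.imread(f"pics/{n if k==0 else n[0]}{k or 0}.png"),n))
E
```

```text
scene 0 wall L,R [np.float64(-7.5), np.float64(-8.25)]
scene 2 wall L,R [np.float64(-8.25), np.float64(-8.75)]
top 0 wall L,R [np.float64(-5.75), np.float64(-6.25)]
top 2 wall L,R [np.float64(-6.5), np.float64(-6.875)]
```

play_rows --moves '[[[0, 0, 0.8], 0], [[0, 0, 0.7], 0], [[0, 0, 0.4], 0], [[0, 0, 0.4], 0], [[0, 0, 0], 0]]'

```text
t: 10.4
position: [518.5, 195.8, 168.9]
tcp_rot: [-179.9, 0.0, 81.4]
wrist_force: [-0.1, 1.0, -3.1]
opening: 0.283
gripper_force: 59.0
```

play_rows --moves '[[[0, 0.07, 0], 0], [[0, 0, 0], 0]]'

```text
t: 10.6
position: [519.5, 196.0, 169.7]
tcp_rot: [-180.0, 0.0, 81.4]
wrist_force: [-0.7, -0.9, -2.8]
opening: 0.28
gripper_force: 59.0
```

play_rows --moves '[[[0, 0.05, 0], 0], [[0, 0, 0], 0]]'

```text
t: 10.8
position: [519.6, 195.9, 169.6]
tcp_rot: [-180.0, 0.0, 81.4]
wrist_force: [-2.3, 0.0, -1.5]
opening: 0.28
gripper_force: 59.0
```

play_rows --moves '[[[0, 0.05, 0], 0], [[0, 0, 0], 0]]'

```text
t: 11.0
position: [519.9, 195.9, 169.6]
tcp_rot: [-179.9, 0.0, 81.4]
wrist_force: [-4.6, 0.4, 0.4]
opening: 0.279
gripper_force: 59.1
```

play_rows --moves '[[[0, -0.05, 0.4], 0], [[0, 0, 0.4], 0], [[0, 0, 0.4], 0], [[0, 0, 0.4], 0], [[0, 0, 0], 0]]'

```text
t: 11.5
position: [519.8, 196.0, 153.2]
tcp_rot: [-180.0, 0.0, 81.4]
wrist_force: [-3.9, 1.1, -0.2]
opening: 0.28
gripper_force: 59.0
```

play_rows --moves '[[[0, 0, 0.4], 0], [[0, 0, 0.4], 0], [[0, 0, 0.3], 0], [[0, 0, 0], 0]]'

```text
t: 11.9
position: [519.8, 196.2, 142.7]
tcp_rot: [-180.0, -0.0, 81.4]
wrist_force: [-6.3, 2.6, 5.5]
opening: 0.28
gripper_force: 59.1
```

Run:
```python
from h import *
s=capture("scene");t=capture("top");cv2.imwrite("pics/s3.png",s);cv2.imwrite("pics/t3.png",t)
print(walls(s,"scene"),walls(t,"top"))
```

```text
[np.float64(-12.75), np.float64(-8.75)] [np.float64(-20.875), np.float64(-7.0)]
```

play_rows --moves '[[[0, 0, -1.5], 0], [[0, 0, -3.4], 0], [[-1, -0.12, 0], 0], [[-3.2, 0, 0], 0], [[-3.8, 0, 0], 0]]'

```text
t: 12.5
position: [507.5, 116.4, 191.0]
tcp_rot: [179.9, -0.0, 81.5]
wrist_force: [0.5, -0.4, -1.6]
opening: 0.282
gripper_force: 59.0
```

play_rows --moves '[[[-3.5, 0, 0], 0], [[-1.7, 0, 0], 0], [[0, 0, 0], 0], [[0, 0, 0], 0]]'

```text
t: 12.9
position: [499.5, 65.3, 191.1]
tcp_rot: [180.0, -0.0, 81.3]
wrist_force: [1.3, 0.8, -2.6]
opening: 0.283
gripper_force: 59.0
```

Run:
```python
from h import *
s=capture("scene");t=capture("top");cv2.imwrite("pics/s4.png",s);cv2.imwrite("pics/t4.png",t)
print(walls(s,"scene"),walls(t,"top"))
f=lambda im,x,y,w,h,k:cv2.resize(im[y:y+h,x:x+w],(w*k,h*k),interpolation=cv2.INTER_CUBIC)
cv2.imwrite("pics/p4.png",np.hstack([f(s,140,180,80,75,5),f(t,170,210,80,75,5)]))
```

```text
[np.float64(-14.875), np.float64(-9.0)] [np.float64(0.75), np.float64(-3.5)]
```

View pics/p4.png

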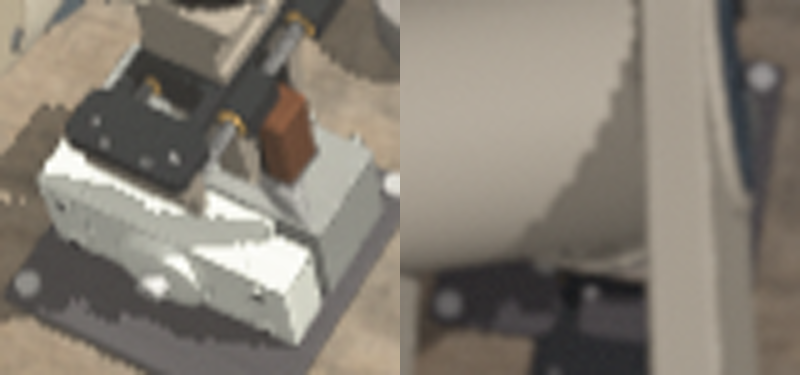

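The arm covers the left end here: the gripper is over scene crop (130,140) and the top view is blocked. I'll continue at the right and measure when the arm is back at the left.

play_rows --moves '[[[0, 0, 0.8], 0], [[0, 0, 0.7], 0], [[0, 0, 0.7], 0], [[0, 0.15, 0], 0], [[0, 0, 0], 0]]'

```text
t: 13.5
position: [500.1, 65.5, 169.0]
tcp_rot: [-179.9, 0.0, 81.4]
wrist_force: [-1.7, -0.2, -3.0]
opening: 0.285
gripper_force: 59.0
```

play_rows --moves '[[[0, 0, 0.5], 0], [[0, 0, 0.5], 0], [[0, 0, 0.5], 0], [[0, 0, 0], 0]]'

```text
t: 13.9
position: [500.0, 65.3, 153.7]
tcp_rot: [-179.9, 0.0, 81.4]
wrist_force: [-2.6, -0.2, -3.6]
opening: 0.28
gripper_force: 59.0
```

play_rows --moves '[[[0, 0, 0.5], 0], [[0, 0, 0.5], 0], [[0, 0, 0.5], 0], [[0, 0, 0.2], 0], [[0, 0, 0], 0]]'

```text
t: 14.4
position: [500.2, 65.4, 137.7]
tcp_rot: [-179.9, 0.0, 81.4]
wrist_force: [-6.2, 1.6, 2.5]
opening: 0.283
gripper_force: 59.1
```

Back to the left, then measure.

play_rows --moves '[[[0, 0, -2], 0], [[0, 0, -3.4], 0], [[1, -0.12, 0], 0], [[3.2, 0, 0], 0], [[3.8, 0, 0], 0]]'

```text
t: 14.9
position: [512.2, 145.1, 191.4]
tcp_rot: [179.9, -0.0, 81.3]
wrist_force: [-0.2, 0.1, -1.7]
opening: 0.284
gripper_force: 59.0
```

play_rows --moves '[[[3.5, 0, 0], 0], [[1.7, 0, 0], 0], [[0, 0, 0], 0], [[0, 0, 0], 0]]'

```text
t: 15.3
position: [518.8, 195.7, 190.9]
tcp_rot: [-180.0, 0.1, 81.5]
wrist_force: [0.2, 0.1, -2.7]
opening: 0.283
gripper_force: 59.0
```

Run:
```python
from h import *
s=capture("scene");t=capture("top");cv2.imwrite("pics/s5.png",s);cv2.imwrite("pics/t5.png",t)
print(walls(s,"scene"),walls(t,"top"))
f=lambda im,x,y,w,h,k:cv2.resize(im[y:y+h,x:x+w],(w*k,h*k),interpolation=cv2.INTER_CUBIC)
cv2.imwrite("pics/p5.png",np.hstack([f(s,140,180,80,75,5),f(t,170,210,80,75,5)]))
```

```text
[np.float64(-10.75), np.float64(-12.5)] [np.float64(-10.25), np.float64(-10.0)]
```

View pics/p5.png

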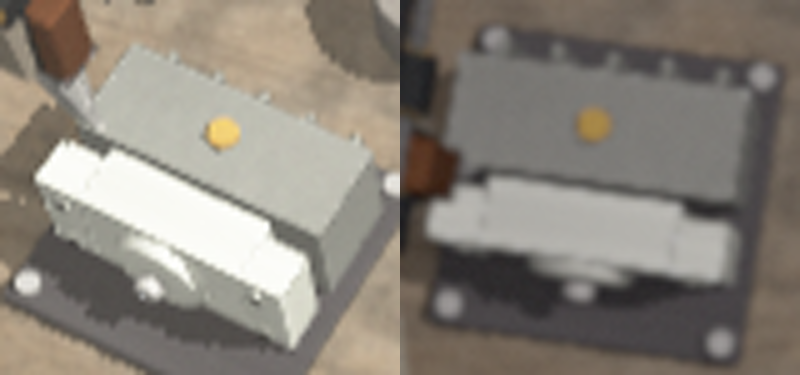

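Both gaps have opened about 4 mm, nearly even. The dark slot runs along the whole seam, from top crop (465,195) to (720,208). Next, the left end.

play_rows --moves '[[[0, 0, 0.8], 0], [[0, 0, 0.7], 0], [[0, 0, 0.7], 0], [[0, 0.15, 0.5], 0], [[0, 0, 0.5], 0]]'

```text
t: 15.9
position: [519.8, 195.6, 158.8]
tcp_rot: [-179.9, 0.0, 81.4]
wrist_force: [-4.4, 0.4, 0.5]
opening: 0.28
gripper_force: 59.0
```

play_rows --moves '[[[0, 0, 0.5], 0], [[0, 0, 0.5], 0], [[0, 0, 0.5], 0], [[0, 0, 0.5], 0], [[0, 0, 0], 0]]'

```text
t: 16.4
position: [519.8, 196.0, 139.0]
tcp_rot: [-179.9, 0.0, 81.4]
wrist_force: [-5.2, 1.2, -2.3]
opening: 0.281
gripper_force: 59.0
```

play_rows --moves '[[[0, 0, 0.5], 0], [[0, 0, 0.5], 0], [[0, 0, 0.2], 0], [[0, 0, 0], 0]]'

```text
t: 16.8
position: [519.8, 196.2, 127.7]
tcp_rot: [-179.9, -0.0, 81.4]
wrist_force: [-7.2, 1.2, 5.7]
opening: 0.279
gripper_force: 59.1
```

play_rows --moves '[[[0, 0, -2], 0], [[0, 0, -4.4], 0], [[-1, -0.12, 0], 0], [[-3.2, 0, 0], 0], [[-3.8, 0, 0], 0]]'

```text
t: 17.3
position: [508.0, 116.6, 191.3]
tcp_rot: [179.9, -0.0, 81.5]
wrist_force: [0.5, -1.2, -3.2]
opening: 0.279
gripper_force: 59.0
```

play_rows --moves '[[[-3.5, 0, 0], 0], [[-1.7, 0, 0], 0], [[0, 0, 0], 0], [[0, 0, 0], 0]]'

```text
t: 17.7
position: [500.1, 65.3, 191.3]
tcp_rot: [180.0, -0.0, 81.4]
wrist_force: [-0.3, -0.9, -2.8]
opening: 0.286
gripper_force: 59.0
```

play_rows --moves '[[[0, -0.12, 0.8], 0], [[0, 0, 0.7], 0], [[0, 0, 0.7], 0], [[0, 0.15, 0.5], 0], [[0, 0, 0.5], 0]]'

```text
t: 18.2
position: [500.0, 65.7, 158.9]
tcp_rot: [-180.0, 0.0, 81.4]
wrist_force: [-0.4, -0.1, -1.9]
opening: 0.287
gripper_force: 59.0
```

play_rows --moves '[[[0, 0, 0.6], 0], [[0, 0, 0.6], 0], [[0, 0, 0.5], 0], [[0, 0, 0.5], 0], [[0, 0, 0], 0]]'

```text
t: 18.7
position: [499.9, 65.4, 137.0]
tcp_rot: [-180.0, 0.0, 81.4]
wrist_force: [0.4, 0.7, -6.4]
opening: 0.286
gripper_force: 59.0
```

play_rows --moves '[[[0, 0, 0.5], 0], [[0, 0, 0.5], 0], [[0, 0, 0.5], 0], [[0, 0, 0.5], 0], [[0, 0, 0], 0]]'

```text
t: 19.2
position: [499.9, 65.5, 117.4]
tcp_rot: [-180.0, -0.0, 81.4]
wrist_force: [-0.9, 1.0, -3.9]
opening: 0.281
gripper_force: 59.0
```

play_rows --moves '[[[0, 0, -2], 0], [[0, 0, -4.5], 0], [[0, -0.12, -0.9], 0], [[3.4, 0, 0], 0], [[3.8, 0, 0], 0]]'

```text
t: 19.7
position: [510.2, 136.9, 192.1]
tcp_rot: [179.9, -0.0, 81.3]
wrist_force: [1.7, -0.4, -2.1]
opening: 0.28
gripper_force: 59.0
```

play_rows --moves '[[[4, 0, 0], 0], [[2, 0, 0], 0], [[0, 0, 0], 0], [[0, 0, 0], 0]]'

```text
t: 20.1
position: [518.2, 196.0, 190.9]
tcp_rot: [-180.0, 0.0, 81.5]
wrist_force: [0.1, 0.6, -2.6]
opening: 0.282
gripper_force: 59.0
```

Run:
```python
from h import *
s=capture("scene");t=capture("top");cv2.imwrite("pics/s6.png",s);cv2.imwrite("pics/t6.png",t)
print(walls(s,"scene"),walls(t,"top"))
```

```text
[np.float64(-14.75), np.float64(-17.5)] [np.float64(-13.5), np.float64(-15.625)]
```

play_rows --moves '[[[0, 0, 0.8], 0], [[0, 0, 0.7], 0], [[0, 0, 0.7], 0], [[0, 0.2, 0.6], 0], [[0, 0, 0.6], 0]]'

```text
t: 20.7
position: [519.7, 195.6, 156.7]
tcp_rot: [-179.9, 0.0, 81.4]
wrist_force: [-3.3, 0.2, -0.8]
opening: 0.282
gripper_force: 59.0
```

play_rows --moves '[[[0, 0, 0.6], 0], [[0, 0, 0.6], 0], [[0, 0, 0.5], 0], [[0, 0, 0.5], 0], [[0, 0, 0], 0]]'

```text
t: 21.2
position: [519.6, 195.8, 134.5]
tcp_rot: [-179.9, 0.0, 81.4]
wrist_force: [-4.5, 0.2, -4.9]
opening: 0.281
gripper_force: 59.0
```

play_rows --moves '[[[0, 0, 0.5], 0], [[0, 0, 0.5], 0], [[0, 0, 0.5], 0], [[0, 0, 0.5], 0], [[0, 0, 0.2], 0]]'

```text
t: 21.7
position: [519.8, 196.2, 114.2]
tcp_rot: [-179.9, -0.0, 81.4]
wrist_force: [-10.0, 0.7, 12.9]
opening: 0.285
gripper_force: 59.1
```

play_rows --moves '[[[0, 0, 0], 0], [[0, 0, 0], 0]]'

```text
t: 21.9
position: [519.7, 196.1, 113.9]
tcp_rot: [-179.9, -0.0, 81.4]
wrist_force: [-8.4, 1.4, 5.8]
opening: 0.28
gripper_force: 59.1
```

play_rows --moves '[[[0, 0, -2], 0], [[0, 0, -4.5], 0], [[0, -0.15, -1.3], 0], [[-3.4, 0, 0], 0], [[-3.8, 0, 0], 0]]'

```text
t: 22.4
position: [509.3, 125.0, 192.0]
tcp_rot: [179.8, -0.1, 81.6]
wrist_force: [0.4, -0.7, -2.2]
opening: 0.282
gripper_force: 59.0
```

play_rows --moves '[[[-4, 0, 0], 0], [[-2, 0, 0], 0], [[0, 0, 0], 0], [[0, 0, 0], 0]]'

```text
t: 22.8
position: [499.9, 65.5, 191.5]
tcp_rot: [179.9, -0.0, 81.3]
wrist_force: [-0.0, 0.0, -2.7]
opening: 0.279
gripper_force: 59.0
```

play_rows --moves '[[[0, -0.1, 0.8], 0], [[0, 0, 0.7], 0], [[0, 0, 0.7], 0], [[0, 0.15, 0.6], 0], [[0, 0, 0.6], 0]]'

```text
t: 23.3
position: [499.9, 65.8, 156.8]
tcp_rot: [-180.0, 0.0, 81.4]
wrist_force: [-0.8, 0.9, -2.6]
opening: 0.284
gripper_force: 59.0
```

play_rows --moves '[[[0, 0, 0.6], 0], [[0, 0, 0.6], 0], [[0, 0, 0.5], 0], [[0, 0, 0.5], 0], [[0, 0, 0], 0]]'

```text
t: 23.8
position: [499.4, 65.4, 134.9]
tcp_rot: [-179.9, 0.0, 81.4]
wrist_force: [-0.2, 0.2, -3.3]
opening: 0.285
gripper_force: 59.0
```

play_rows --moves '[[[0, 0, 0.5], 0], [[0, 0, 0.5], 0], [[0, 0, 0.5], 0], [[0, 0, 0.5], 0], [[0, 0, 0.3], 0]]'

```text
t: 24.3
position: [499.9, 65.5, 112.5]
tcp_rot: [-180.0, -0.0, 81.4]
wrist_force: [-3.5, 0.7, 7.2]
opening: 0.284
gripper_force: 59.1
```

play_rows --moves '[[[0, 0, 0], 0], [[0, 0, 0], 0]]'

```text
t: 24.5
position: [499.8, 65.5, 112.2]
tcp_rot: [-180.0, 0.0, 81.4]
wrist_force: [0.6, 0.7, -4.9]
opening: 0.279
gripper_force: 59.0
```

play_rows --moves '[[[0, 0, -2], 0], [[0, 0, -4.5], 0], [[0, -0.12, -1.5], 0], [[3.4, 0, 0], 0], [[3.8, 0, 0], 0]]'

```text
t: 25.0
position: [510.3, 137.0, 193.7]
tcp_rot: [179.9, -0.0, 81.3]
wrist_force: [0.0, 0.9, -3.0]
opening: 0.282
gripper_force: 59.0
```

play_rows --moves '[[[4, 0, 0], 0], [[2, 0, 0], 0], [[0, 0, 0], 0], [[0, 0, 0], 0]]'

```text
t: 25.4
position: [518.1, 196.1, 192.3]
tcp_rot: [-180.0, 0.0, 81.5]
wrist_force: [-0.3, -0.4, -1.7]
opening: 0.282
gripper_force: 59.0
```

Run:
```python
from h import *
s=capture("scene");t=capture("top");cv2.imwrite("pics/s7.png",s);cv2.imwrite("pics/t7.png",t)
print(walls(s,"scene"),walls(t,"top"))
for n,im in(("scene",s),("top",t)):
    g=cv2.cvtColor(im,cv2.COLOR_BGR2GRAY);r=np.arange(-24,5.1,1)
    for y in(40,0,-40): print(n,y,prof(n,g,O+ey*(y-5),O+ey*(y+5),ex,80,r).mean(0).round().astype(int))
f=lambda im,x,y,w,h,k:cv2.resize(im[y:y+h,x:x+w],(w*k,h*k),interpolation=cv2.INTER_CUBIC)
cv2.imwrite("pics/p7.png",np.hstack([f(s,140,180,80,75,5),f(t,170,210,80,75,5)]))
```

```text
[np.float64(-18.5), np.float64(-18.75)] [np.float64(-16.625), np.float64(-17.0)]
scene 40 [247 247 247 248 249 249 249 250 252 252 246 229 203 169 135 112 103 102
 104 104 103 104 113 129 150 169 180 186 189 189]
scene 0 [249 249 249 250 250 250 251 252 253 254 250 238 215 182 145 119 106 104
 105 106 105 106 115 132 153 171 182 188 191 191]
scene -40 [250 250 251 251 252 252 252 253 254 253 247 232 208 174 140 116 106 104
 105 105 104 105 112 129 151 170 183 189 191 191]
top 40 [173 173 174 174 175 176 177 178 178 177 176 168 158 143 122 102  80  62
  51  45  43  48  57  67  80  94 105 115 120 122]
top 0 [176 176 176 176 177 178 179 180 181 181 179 172 160 146 123  99  78  58
  48  43  43  48  58  68  80  94 105 114 119 122]
top -40 [179 179 180 180 181 182 182 183 184 183 180 175 164 150 134 115 100  88
  81  79  77  76  78  83  89  99 108 115 121 123]
```

View pics/p7.png

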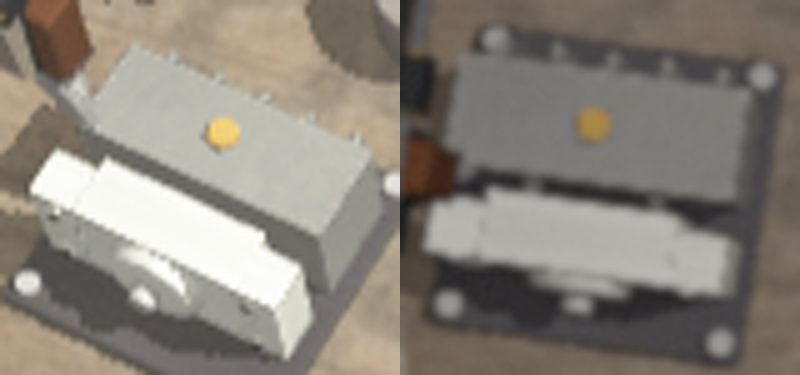

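Both ends are off evenly. The seam gap by vision is about 10–11 mm, and by wedge depth about 11.5 mm. A small top-up at each end will finish it.

play_rows --moves '[[[0, 0, 0.9], 0], [[0, 0, 0.8], 0], [[0, 0, 0.7], 0], [[0, 0.2, 0.6], 0], [[0, 0, 0.6], 0]]'

```text
t: 26.0
position: [519.7, 195.7, 155.8]
tcp_rot: [-179.9, 0.0, 81.4]
wrist_force: [-2.4, 0.9, -1.0]
opening: 0.279
gripper_force: 59.0
```

play_rows --moves '[[[0, 0, 0.6], 0], [[0, 0, 0.6], 0], [[0, 0, 0.6], 0], [[0, 0, 0.6], 0], [[0, 0, 0.5], 0]]'

```text
t: 26.5
position: [519.6, 195.9, 127.0]
tcp_rot: [-179.9, 0.0, 81.4]
wrist_force: [-6.3, 0.3, 0.6]
opening: 0.279
gripper_force: 59.0
```

play_rows --moves '[[[0, 0, 0.5], 0], [[0, 0, 0.5], 0], [[0, 0, 0.3], 0], [[0, 0, 0.2], 0], [[0, 0, 0], 0]]'

```text
t: 27.0
position: [519.6, 196.0, 112.3]
tcp_rot: [-179.9, 0.0, 81.4]
wrist_force: [-6.1, 1.0, 1.4]
opening: 0.281
gripper_force: 59.0
```

play_rows --moves '[[[0, 0, -2], 0], [[0, 0, -4.5], 0], [[0, -0.15, -1.5], 0], [[-3.4, 0, 0], 0], [[-3.8, 0, 0], 0]]'

```text
t: 27.5
position: [509.6, 125.0, 193.4]
tcp_rot: [179.8, -0.1, 81.6]
wrist_force: [-0.9, -1.4, -4.0]
opening: 0.275
gripper_force: 59.0
```

play_rows --moves '[[[-4, 0, 0], 0], [[-2, 0, 0], 0], [[0, -0.1, 0], 0], [[0, 0, 0], 0]]'

```text
t: 27.9
position: [498.9, 65.6, 192.7]
tcp_rot: [179.9, -0.0, 81.3]
wrist_force: [0.2, 0.2, -2.7]
opening: 0.284
gripper_force: 59.0
```

play_rows --moves '[[[0, 0, 0.9], 0], [[0, 0, 0.8], 0], [[0, 0, 0.7], 0], [[0, 0.2, 0.6], 0], [[0, 0, 0.6], 0]]'

```text
t: 28.4
position: [500.0, 65.7, 155.8]
tcp_rot: [-179.9, 0.0, 81.4]
wrist_force: [-0.8, -0.2, -2.6]
opening: 0.28
gripper_force: 59.0
```

play_rows --moves '[[[0, 0, 0.6], 0], [[0, 0, 0.6], 0], [[0, 0, 0.6], 0], [[0, 0, 0.6], 0], [[0, 0, 0.5], 0]]'

```text
t: 28.9
position: [499.9, 65.4, 127.0]
tcp_rot: [-180.0, 0.0, 81.4]
wrist_force: [-2.0, 0.4, -1.8]
opening: 0.282
gripper_force: 59.0
```

play_rows --moves '[[[0, 0, 0.4], 0], [[0, 0, 0.4], 0], [[0, 0, 0.3], 0], [[0, 0, 0], 0]]'

```text
t: 29.3
position: [499.9, 65.4, 116.1]
tcp_rot: [-180.0, 0.0, 81.4]
wrist_force: [-2.1, 0.3, -4.2]
opening: 0.283
gripper_force: 59.0
```

Down 6 mm more (to TCP z about 110.3), then lift out.

play_rows --moves '[[[0, 0.05, 0.3], 0], [[0, 0, 0.2], 0], [[0, 0, 0.1], 0], [[0, 0, 0], 0], [[0, 0, 0], 0]]'

```text
t: 29.8
position: [500.0, 65.4, 110.7]
tcp_rot: [-179.9, 0.0, 81.4]
wrist_force: [-5.0, 0.3, 1.4]
opening: 0.282
gripper_force: 59.0
```

play_rows --moves '[[[0, 0, -2], 0], [[0, 0, -4.5], 0], [[0, -0.2, -4], 0], [[0, 0, -1.7], 0], [[0, 0, 0], 0]]'

```text
t: 30.3
position: [501.2, 65.9, 235.7]
tcp_rot: [179.6, -0.1, 81.4]
wrist_force: [-0.3, -0.4, -2.7]
opening: 0.281
gripper_force: 59.0
```

play_rows --moves '[[[-2, 0.3, 0], 0], [[-4.2, 0.6, 0], 0], [[-4.2, 0.6, 0], 0], [[-4.2, 0.6, 0], 0], [[-4, 0.6, 0], 0]]'

```text
t: 30.8
position: [497.1, -124.0, 231.1]
tcp_rot: [-180.0, 0.0, 81.4]
wrist_force: [0.4, -0.5, -3.1]
opening: 0.286
gripper_force: 59.0
```

play_rows --moves '[[[-1.9, 0.25, 0], 0], [[0, 0, 0], -6.4], [[0, 0, 0], -6.4], [[0, 0, 0], -6.4], [[0, 0, 0], 0]]'

```text
t: 31.3
position: [496.8, -141.6, 231.0]
tcp_rot: [-179.9, -0.0, 100.7]
wrist_force: [-0.6, 0.2, -2.9]
opening: 0.28
gripper_force: 59.0
```

play_rows --moves '[[[0, 0, 0], 0]]'

```text
t: 31.4
position: [497.0, -141.4, 231.5]
tcp_rot: [-180.0, -0.0, 100.4]
wrist_force: [-0.0, -0.4, -2.9]
opening: 0.282
gripper_force: 59.0
```

Run:
```python
from h import *
s=capture("scene");t=capture("top");cv2.imwrite("pics/s8.png",s);cv2.imwrite("pics/t8.png",t)
print(walls(s,"scene"),walls(t,"top"),read_state()["position"],read_state()["tcp_rot"])
f=lambda im,x,y,w,h,k:cv2.resize(im[y:y+h,x:x+w],(w*k,h*k),interpolation=cv2.INTER_CUBIC)
cv2.imwrite("pics/p8.png",np.hstack([f(s,140,170,160,120,3)[:360,:400],f(t,170,200,134,120,3)[:360]]))
```

```text
[np.float64(-4.125), np.float64(-20.125)] [np.float64(-16.5), np.float64(-17.25)] [ 497.10706329 -141.37188105  231.98920986] [-1.79970439e+02 -1.31165480e-02  1.00481412e+02]
```

View pics/p8.png

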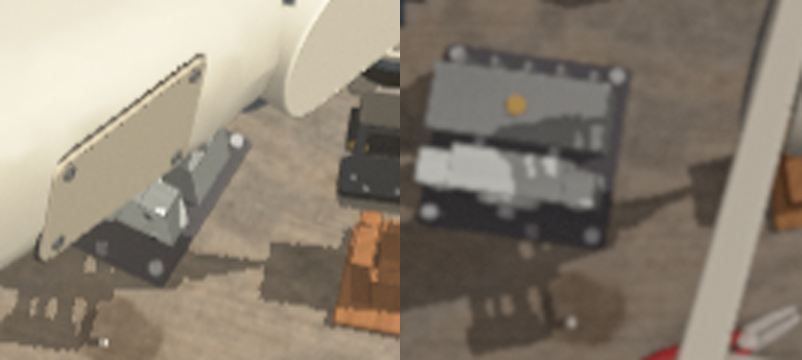

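The top view shows the cover off evenly (slot clear from crop (430,140) to (605,170)). The stand is at the right under the wedge. Setting the wedge back now.

play_rows --moves '[[[0, 0, 2], 0], [[0, 0, 2.5], 0], [[0, 0, 2.5], 0], [[0, 0, 2.2], 0], [[0, 0, 1.5], 0]]'

```text
t: 32.0
position: [496.6, -141.2, 124.0]
tcp_rot: [-179.9, -0.0, 100.5]
wrist_force: [0.3, -0.6, -3.5]
opening: 0.283
gripper_force: 59.0
```

play_rows --moves '[[[0, 0, 0.6], 0], [[0, 0, 0.3], 0], [[0, 0, 0.2], 0], [[0, 0, 0], 0]]'

```text
t: 32.4
position: [497.7, -141.6, 115.1]
tcp_rot: [179.9, 0.0, 100.6]
wrist_force: [0.5, -0.3, -1.5]
opening: 0.285
gripper_force: 59.0
```

play_rows --moves '[[[0, 0, 0.1], 0], [[0, 0, 0], 0]]'

```text
t: 32.6
position: [497.5, -141.5, 114.0]
tcp_rot: [180.0, 0.0, 100.6]
wrist_force: [-1.1, 0.3, -3.3]
opening: 0.283
gripper_force: 59.0
```

play_rows --moves '[[[0, 0, 0.1], 0], [[0, 0, 0], 0]]'

```text
t: 32.8
position: [497.2, -141.4, 112.6]
tcp_rot: [180.0, 0.0, 100.6]
wrist_force: [0.3, 0.1, -3.1]
opening: 0.283
gripper_force: 59.0
```

play_rows --moves '[[[0, 0, 0.1], 0], [[0, 0, 0], 0]]'

```text
t: 33.0
position: [497.3, -141.5, 112.5]
tcp_rot: [180.0, 0.0, 100.6]
wrist_force: [-3.6, 1.4, 7.3]
opening: 0.28
gripper_force: 59.1
```

play_rows --moves '[[[0, 0, 0.1], 0], [[0, 0, 0], 0]]'

```text
t: 33.2
position: [497.3, -141.5, 112.4]
tcp_rot: [180.0, 0.0, 100.6]
wrist_force: [-7.4, 1.6, 20.5]
opening: 0.278
gripper_force: 59.1
```

Seated at z 112.5. I'll relax slightly, release and go up.

play_rows --moves '[[[0, 0, -0.15], 0], [[0, 0, 0], 0], [[0, 0, 0], 0]]'

```text
t: 33.5
position: [497.6, -141.6, 112.5]
tcp_rot: [180.0, 0.0, 100.6]
wrist_force: [-1.2, 0.5, 5.8]
opening: 0.281
gripper_force: 59.1
```

play_rows --moves '[[[0, 0, 0], 0], [[0, 0, 0], 0], [[0, 0, 0], 0], [[0, 0, 0], 0], [[0, 0, 0], 0]]' --gripper 0

```text
t: 34.0
position: [497.2, -141.4, 112.0]
tcp_rot: [-180.0, -0.0, 100.6]
wrist_force: [0.6, -0.6, 0.8]
opening: 0.693
gripper_force: 0.0
```

play_rows --moves '[[[0, 0, 0], 0], [[0, 0, 0], 0], [[0, 0, -2], 0], [[0, 0, -4], 0], [[0, 0, -4], 0]]'

```text
t: 34.5
position: [496.5, -141.2, 212.7]
tcp_rot: [-179.9, -0.0, 100.6]
wrist_force: [0.6, 0.1, -0.5]
opening: 0.997
gripper_force: 0.0
```

play_rows --moves '[[[-4, 0, -2], 0], [[-4, -1, 0], 0], [[-4, -1, 0], 0], [[-3, -1, 0], 0], [[0, 0, 0], 0]]'

```text
t: 35.0
position: [494.8, -297.7, 232.0]
tcp_rot: [-180.0, 0.1, 100.5]
wrist_force: [-0.6, 0.5, -0.0]
opening: 0.998
gripper_force: 0.0
```

Run:
```python
from h import *
s=capture("scene");t=capture("top");cv2.imwrite("pics/s9.png",s);cv2.imwrite("pics/t9.png",t)
print(walls(s,"scene"),walls(t,"top"))
f=lambda im,x,y,w,h,k:cv2.resize(im[y:y+h,x:x+w],(w*k,h*k),interpolation=cv2.INTER_CUBIC)
cv2.imwrite("pics/p9.png",np.hstack([f(s,140,150,160,150,2),f(t,170,150,240,150,2)]))
```

```text
[np.float64(-1.625), np.float64(-14.75)] [np.float64(-16.75), np.float64(-16.75)]
```

View pics/p9.png

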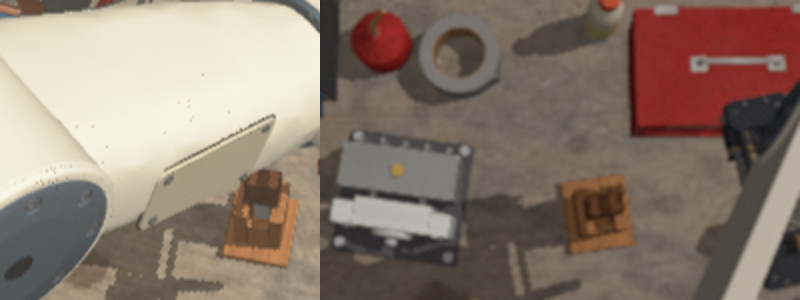

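The wedge hangs in its stand at top crop (605,205). The cover is even at both ends (wall at −16.75 mm on each), and the tape roll hasn't moved. Handing in.

```bash
python3 -c "
from rig import *
print(sign_off())"
```

```text
the job is handed in; nothing more can be done
None
```

I handed the job in at about 35 s: the cover stands off the housing evenly, I estimate 11 to 12 mm at both ends. I alternated ends so neither got more than about 5 mm ahead, and the wedge is back in its stand. I touched neither the tape roll nor the tape measure, though I didn't check the tape measure again at the end.

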